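Fold the hold-down flap and shut the vial case

ROBOT

A 6-joint arm with a two-finger parallel gripper is mounted at the origin on the work surface. World frame = base frame: x ahead of the robot, y to its left, z up, the work surface at z = 0. Lengths are in m, angles in degrees, forces in N, time in s.
With the tool pointing down it reaches from about 0.25 to 0.725 m from the base axis. Payload 9.7 kg.
Tool frame: the origin (TCP) lies midway between the tips of the shut fingers; the grasp point (between the pads) lies 19 mm behind it (bot.hold_point_z is the distance from the TCP to the grasp point, in m); z points along the fingers, y is the line along which they close (so a half turn about z gives the same grasp; the last joint's range is limited). The gripper opens to 85 mm and grips with 20 to 120 N. Pads are 22 mm wide; open, the fingers measure 114 mm over their backs; the gripper's body (76 mm by 85 mm) begins 54 mm behind the grasp point. The pads swing forward as they close: fully open they stand 13 mm farther back than shut.
Start: joints at [-70.474, 4.979, 10.078, 95.1, 0, 90], TCP at [0.184, -0.518, 0.231] pointing down, gripper open.
Joint ranges: [-179.16, 179.16], [-48.56, 103.87], [-65.8, 70.77], [-126.05, 130.52], [-82.76, 87.17], [-180, 180]. Speed limits (degrees/s): [127.2, 127.2, 147.25, 180, 180, 180].

INTERFACE

Orientations are given as [roll, pitch, yaw] about the fixed x, y, z axes, in that order (R = Rz(yaw) Ry(pitch) Rx(roll)).
In Python, from workcell import bot gives the robot as it stands.
- The arm moves only by the tool play_rows, never from a script. Its argument "steps" is a list that holds one entry, the list of rows, each a list of 4 numbers: the shift along the tool's x, y, z in m, then the turn about the tool's z in rad. In form: [[[tx, ty, tz, yaw], ...]]. A call has exactly 5 rows; each row shifts and turns the commanded pose from where the row before left it, along the tool's axes as they then stand; what a row does not reach is not made up. A row lasts 1/12 s, in which the tool goes at most 41.7 mm and 7.16 degrees, less where a joint would pass 70% of its speed; a pose out of reach is approached as far as the arm can. A call is refused whole if a number of a shift passes 0.0417 or a number of a turn 0.125, either way. A call with a gripper value outside its range is refused whole. "gripper" is the finger opening in m, from 0 to 0.0854, set as the call begins (left out, the last holds). The fingers move at their own pace and stop on an object; "squeeze" is the grip in N (left out, the last holds). Time passes only in rows, so rows that do not move let the fingers close, or fill a call up. It gives the time, the measured TCP pose, the force, the opening and the grip force at its end, in the units of the state.
- bot.get_obs(): the state, without advancing time (a new reading comes with each control period).
- bot.camera(name): name is "scene" or "top" or "wrist"; returns a dict with "img" (480x640x3 uint8, blue, green, red), "vfov" (degrees; the focal length in pixels is half the picture's height over the tangent of half this angle, whatever the lens; pixels are square), "cx", "cy" (the principal point, pixels), "D" ([k1, k2, p1, p2, k3] as OpenCV has them; the pictures are not rectified), "xyz" and "attitude" of the camera in the world. Camera axes: x right, y down, z forward; pixel columns grow to the right and rows downward; lengths in m; the calibration is good to about 2 mm. A picture is of the moment at which its call begins. There is no depth.
- bot.job_done(): hands the job in; it is judged then, once.
The state is a dict: "time": time; "q": joint angles; "qd": joint speeds; "joint_efforts": joint torques, N m; "ee_pos": TCP position; "tcp_rot": TCP orientation; "wrist_force": force on the tool from outside, world axes, zero at the start; "torque": the same for the moment, N m; "opening": finger opening in m; "grasp_force": force on a finger pad.
Only numpy, scipy, OpenCV 4.12 (cv2) and the standard library are available. Lean on these libraries where they do the work, as an engineer would, in place of code of your own. Each camera call takes 0.05 s, during which the arm holds its last target. There are 200 camera calls.

TASK

Close up the grey vial case on the tiled bench: first push its upright aluminium hold-down flap over until it lies flat above the vials, and only then swing the hinged lid shut over it until it is fully closed. Do it all by pushing with the closed fingertips or the outside of the fingers: never pinch the flap or the lid between the fingers, and do not lift, tip or shift the vials in the case or the things standing around it.

Things in the scene. Friction and masses are not known exactly. Their poses are not given: they have to be found in the camera images.
- case: Grey plastic case, fixed to the bench: open-topped box 200 mm (its x) by 260 mm (its y) by 70 mm high, walls and floor 6 mm thick, two black partitions along x inside, up to 46 mm high. Origin: centre of its underside, on the bench; z up. The lid is hinged along its +x rim, the flap along the inside of its -x wall (two steel catches). Lid side roughly to the robot's right.
- lid (a joint): Lid hinge angle in rad: 0 shut flat on the rim, about 1.57 upright, up to 1.95 leaning back; starts between 1.62 and 1.85. Stiff hinge: the lid stays wherever it is left and does not fall; it takes about 2 N at its free edge when upright, less near shut.
- lid_hinge (a point): Middle of the lid's hinged edge, at half the lid's thickness: at x = +100 mm, y = 0, z = 73 mm of the case when the lid is shut; the hinge axis lies 3 mm from it (case z = 70 mm), parallel to the case's y. Its axes turn with the lid: x from the free edge to the hinge, z out of the outer face.
- lid_edge (a point): Middle of the free edge of the lid, a grey plastic plate 200 (hinge to edge) by 260 by 6 mm, about 260 g; at half its thickness, 200 mm from lid_hinge. A black lip 80 mm wide sticks out 15 mm beyond it. Axes as lid_hinge: z points out of the outer face (three black ribs; on top when shut, turned away from the case when open), the one to push on.
- flap (a joint): Flap hinge angle in rad: 0 folded down flat inside the case, 1.57 upright, up to 1.9; starts between 1.3 and 1.75. Stiff hinge: it stays wherever it is left; about 1 N at its free edge moves it. Down, its top is at z = 54 mm of the case, 16 mm below the rim. It folds towards the lid's hinge side (case +x). Lid and flap collide: the lid cannot shut past an upright flap.
- flap_hinge (a point): Middle of the flap's hinged edge, at half its thickness: x = -88 mm, y = 0, z = 51.5 mm of the case when folded down; the hinge axis lies 2.5 mm from it (case z = 49 mm), parallel to the case's y. Its axes turn with the flap: x from hinge to free edge, z out of the face that is on top when folded down; when upright that face looks to case -x and is the one to push on.
- flap_edge (a point): Middle of the free edge of the flap, an aluminium plate with round dark holes, 110 mm from hinge to free edge, 236 mm wide, 5 mm thick, about 150 g; at half its thickness, 110 mm from flap_hinge. Same axes as flap_hinge.
- vial0: Loose small glass vial with white cap, 26 mm diameter, 36 mm high, 30 g, standing in the -y compartment of the case, under the folded flap without touching it. Origin: centre of its underside, z up. Leave it.
- vial1: Loose small glass vial with white cap, 26 mm diameter, 36 mm high, 30 g, standing in the middle compartment of the case, under the folded flap without touching it. Origin: centre of its underside, z up. Leave it.
- vial2: Loose small glass vial with white cap, 26 mm diameter, 36 mm high, 30 g, standing in the +y compartment of the case, under the folded flap without touching it. Origin: centre of its underside, z up. Leave it.
- beaker: Loose glass beaker, 70 mm diameter, 90 mm high, 120 g, standing on the bench beside the case. Origin: centre of its underside, z up. Leave it.
- bowl: Loose black rubber bowl, 80 mm diameter, 50 mm high, 150 g, standing on the bench beside the case. Origin: centre of its underside, z up. Leave it.
- reagent: Loose amber reagent bottle with white cap, 60 mm diameter, 110 mm high, 300 g, standing on the bench beside the case. Origin: centre of its underside, z up. Leave it.
- flask: Loose conical glass flask, 72 mm diameter at the foot, 104 mm high, 150 g, standing on the bench beside the case. Origin: centre of its underside, z up. Leave it.
- stopper: Loose black rubber stopper, 42 mm diameter at the top, 35 mm high, 40 g, standing on the bench beside the case. Origin: centre of its underside, z up. Leave it.

How it is judged:
By the outcome, as a careful person would: the job done as asked, in the order asked, and still so for the second after the job is handed in, with the robot touching nothing.
It also fails if it takes over 64 s, if anything falls off the work surface, if the arm or the gripper's body presses on something with over 40 N, if the wrist force passes 120 N, or if a joint passes its speed limit or range.

## Working session

There is one attempt and no reset: what is moved stays moved. The work goes in short steps, Python scripts to look and compute and a tool call to move; the robot and the scene stay as the last step left them, time stands still between calls to the robot, and variables do not carry over. Pictures are saved under pics/ and viewed, at most 10 in all, crops included, and the job is handed in when it is done.

Besides the shell and the picture viewer there is one more tool, called in YAML: its name, and indented under it one key for each argument. play_rows: Moves the arm, as the interface text tells. Its arguments: {"type":"object","properties":{"steps":{"type":"array","items":{"type":"array","items":{"type":"array","items":{"type":"number"}}}},"gripper":{"type":"number"},"squeeze":{"type":"number"}},"required":["steps"]}

```bash
mkdir -p pics; ls; python3 - <<'E'
from workcell import bot
import cv2,numpy as np
print(bot.get_obs())
for n in("scene","top"):
    c=bot.camera(n); cv2.imwrite(f"pics/{n}0.png",c["img"]); print({k:v for k,v in c.items() if k!="img"})
E
```

```text
pics
{'time': 0.0, 'q': array([-7.04759309e+01,  5.00918928e+00,  1.00333112e+01,  9.50986982e+01,
        1.42901728e-03,  9.00009681e+01]), 'qd': array([ 0.02662184, -0.04136466, -0.01072325,  0.06860658,  0.03062697,
        0.08874607]), 'joint_efforts': array([ 7.10315926e-04, -5.20387459e+01,  4.64808583e+01,  1.61793520e-02,
        1.38636501e-04,  9.31706381e-06]), 'ee_pos': array([ 0.18374063, -0.51815436,  0.23059116]), 'tcp_rot': array([-1.79925424e+02, -1.42775595e-03,  1.95230991e+01]), 'wrist_force': array([0.53700053, 0.36864068, 0.56828257]), 'torque': array([-0.00565185, -0.03406868, -0.05381911]), 'grasp_force': 0.0, 'opening': 0.08523024249826942}
{'vfov': 50.0143435820916, 'cx': 320.00933963422074, 'cy': 233.48685740028225, 'D': array([-0.15354321,  0.        ,  0.        ,  0.        ,  0.        ]), 'xyz': array([ 1.03885672, -0.60234956,  0.65867278]), 'attitude': array([-128.26779136,    0.68276648,   35.75791197])}
{'vfov': 51.27349154057117, 'cx': 308.26654507908125, 'cy': 238.35899233934822, 'D': array([0.01992048, 0.        , 0.        , 0.        , 0.        ]), 'xyz': array([0.44270979, 0.02894516, 0.82212676]), 'attitude': array([-1.68262524e+02, -2.63241314e-02, -9.83760765e+01])}
```

View pics/scene0.png

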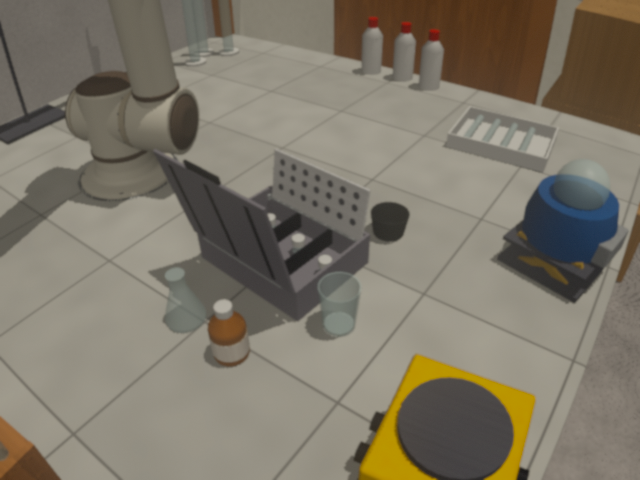

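View pics/top0.png

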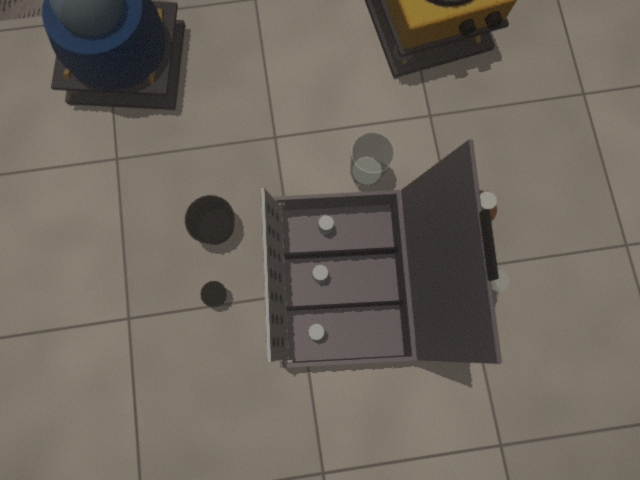

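The top view shows the case rim at about (276,195), (398,191), (414,361), (286,366). The flap's top edge runs along x≈264–270, and the lid's free edge runs from (472,145) to (498,361). The bowl (210,221) and stopper (213,293) are on the flap side, the flask (500,283) and bottle (487,203) behind the lid, and the beaker (370,160) at the far end.

```bash
cat > h.py <<'E'
import numpy as np,cv2
from scipy.spatial.transform import Rotation as R
from scipy.optimize import brentq
CAL={"scene":(50.0143435820916,320.0093,233.48686,-0.15354321,[1.03885672,-0.60234956,0.65867278],[-128.26779136,0.68276648,35.75791197]),
"top":(51.27349154057117,308.26654,238.35899,0.01992048,[0.44270979,0.02894516,0.82212676],[-168.262524,-0.0263241314,-98.3760765])}
def ray(n,p,c=None):
    v,cx,cy,k,o,a=c or CAL[n]; f=240/np.tan(np.radians(v/2))
    K=np.array([[f,0,cx],[0,f,cy],[0,0,1]])
    u=cv2.undistortPoints(np.array([[p]],float),K,np.array([k,0,0,0,0]))[0,0]
    return np.array(o),R.from_euler('xyz',a,degrees=True).apply([u[0],u[1],1])
def onz(n,p,z,c=None):
    o,d=ray(n,p,c); return o+d*(z-o[2])/d[2]
def proj(n,P,c=None):
    v,cx,cy,k,o,a=c or CAL[n]; f=240/np.tan(np.radians(v/2))
    K=np.array([[f,0,cx],[0,f,cy],[0,0,1]]);Rw=R.from_euler('xyz',a,degrees=True).inv()
    return cv2.projectPoints(np.array(P,float).reshape(-1,3),Rw.as_rotvec(),-Rw.apply(o),K,np.array([k,0,0,0,0]))[0][:,0]
E
python3 - <<'E'
from h import *
C=[onz("top",p,0.07)[:2] for p in [(276,195),(398,191),(414,361),(286,366)]]  # (-x,+y),(+x,+y),(+x,-y),(-x,-y)
C=np.array(C);print(C.round(4)); 
for i in range(4):print(round(np.linalg.norm(C[i]-C[(i+1)%4]),4),end=' ')
m=np.array([[-.1,.13],[.1,.13],[.1,-.13],[-.1,-.13]])
U,S,Vt=np.linalg.svd((m).T@(C-C.mean(0)));Q=(U@Vt).T; c=C.mean(0); yaw=np.arctan2(Q[1,0],Q[0,0])
print('case',c,np.degrees(yaw),'res',(C-(m@Q.T+c)).round(4).tolist())
for n,p,z in [("bowl",(210,221),.05),("stop",(213,293),.035),("reag",(487,201),.11),("flask",(500,283),.104),("beaker",(372,150),.09)]:
    w=onz("top",p,z)[:2]; print(n,w.round(3),'in case',(Q.T@(w-c)).round(3))
loc=lambda P:np.r_[Q.T@(P[:2]-c),P[2]]
for nm,ps,hx,hz,r in [("lid",[(472,145),(485,250),(498,361)],.1,.07,.2),("flap",[(264,190),(270,360)],-.088,.049,.11)]:
  for p in ps:
    o,d=ray("top",p)
    zs=np.linspace(.04,.32,1400);L=np.array([loc(o+d*(z-o[2])/d[2]) for z in zs])
    rr=np.hypot(L[:,0]-hx,L[:,2]-hz)-r
    for i in np.where(rr[:-1]*rr[1:]<0)[0]: 
        a=np.arctan2(L[i,2]-hz,(hx-L[i,0]) if nm=="lid" else L[i,0]-hx);print(nm,p,L[i].round(3),'angle',round(a,3))
m3=lambda x,y,z:np.r_[Q@[x,y]+c,z]
print(proj("scene",[m3(.1,-.13,.07),m3(.1,.13,.07),m3(-.1,.13,.07),m3(.1,.13,0)]).round(0).tolist())
E
```

```text
[[ 0.6731  0.0457]
 [ 0.6517 -0.1442]
 [ 0.394  -0.1201]
 [ 0.4141  0.0656]]
0.1911 0.2588 0.1868 0.2598 case [ 0.53324249 -0.03826807] -95.37884277132687 res [[0.0011, -0.0034], [-0.0016, 0.0058], [-0.0004, 0.0055], [0.0009, -0.0079]]
bowl [0.652 0.155] in case [-0.204  0.1  ]
stop [0.54  0.166] in case [-0.203 -0.013]
reag [ 0.606 -0.262] in case [0.216 0.094]
flask [ 0.485 -0.256] in case [ 0.221 -0.027]
beaker [ 0.717 -0.112] in case [0.056 0.19 ]
lid (472, 145) [0.147 0.122 0.264] angle 1.808
lid (485, 250) [ 0.147 -0.005  0.264] angle 1.807
lid (498, 361) [ 0.145 -0.126  0.265] angle 1.799
flap (264, 190) [-0.109  0.113  0.157] angle 1.759
flap (270, 360) [-0.109 -0.116  0.157] angle 1.76
[[195.0, 229.0], [294.0, 293.0], [369.0, 234.0], [296.0, 322.0]]
```

```bash
python3 - <<'E'
import cv2
a=cv2.imread("pics/top0.png")[180:380,250:510]; b=cv2.imread("pics/scene0.png")[140:340,150:410]
f=lambda i:cv2.convertScaleAbs(cv2.resize(i,None,fx=3,fy=3,interpolation=cv2.INTER_CUBIC)[:600,:780],alpha=1.6)
cv2.imwrite("pics/a.png",f(a));cv2.imwrite("pics/b.png",f(b))
E
```

```text
(no output)
```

View pics/a.png

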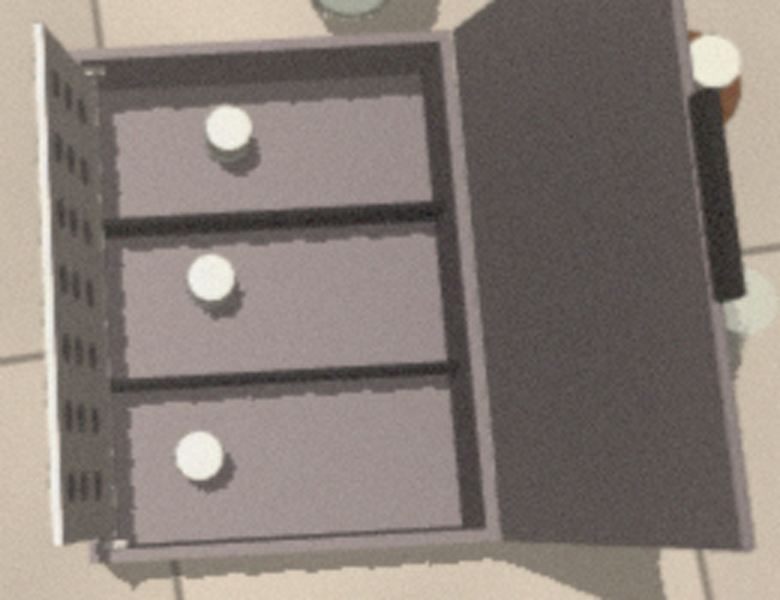

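View pics/b.png

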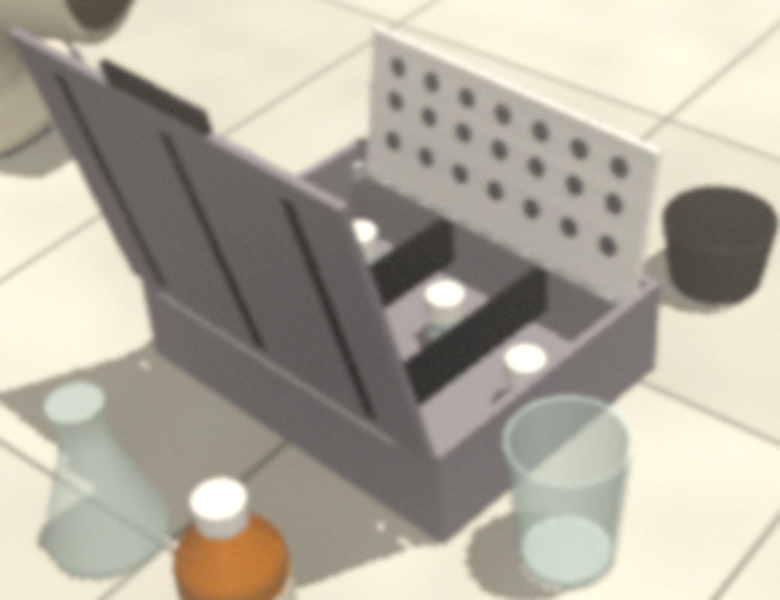

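```bash
cat >> h.py <<'E'
def case():
    C=np.array([onz("top",p,0.07)[:2] for p in [(401,190.7),(416.3,360),(280.7,366.7)]]+[onz("scene",(369,235),.07)[:2],onz("scene",(295,292.7),.07)[:2]])
    m=np.array([[.1,.13],[.1,-.13],[-.1,-.13],[-.1,.13],[.1,.13]])
    a,b=m-m.mean(0),C-C.mean(0); y=np.arctan2((a[:,0]*b[:,1]-a[:,1]*b[:,0]).sum(),(a*b).sum())
    Q=np.array([[np.cos(y),-np.sin(y)],[np.sin(y),np.cos(y)]]); c=C.mean(0)-Q@m.mean(0)
    return C,m,Q,c,np.degrees(y)
E
python3 - <<'E'
from h import *
C,m,Q,c,y=case();print(C.round(4).tolist(),c,y,(C-(m@Q.T+c)).round(4).tolist())
loc=lambda P:np.r_[Q.T@(np.array(P)[:2]-c),P[2]]
for nm,ps,hx,hz,r in [("lid",[(472+2,145),(498,361)],.1,.07,.2),("flap",[(263,190),(269,360)],-.088,.049,.11)]:
  for p in ps:
    o,d=ray("top",p)
    zs=np.linspace(.04,.32,1400);L=np.array([loc(o+d*(z-o[2])/d[2]) for z in zs])
    rr=np.hypot(L[:,0]-hx,L[:,2]-hz)-r
    for i in np.where(rr[:-1]*rr[1:]<0)[0]: print(nm,L[i].round(3))
print('tcp',loc([.1837,-.5182,.2306]))
for n,p,z in [("bowl",(210,221),.05),("stop",(213,293),.035),("reag",(487,201),.11),("flask",(500,283),.104),("beaker",(372,150),.09)]:
    print(n,loc(onz("top",p,z)).round(3))
T=lambda x,yy,z:(np.r_[Q@[x,yy]+c,z]).round(3)
print([T(-.16,-.03,.3),T(0,-.03,.06),T(.2,-.03,.25)])
E
```

```text
[[0.6515, -0.1489], [0.3949, -0.1237], [0.4142, 0.0734], [0.6736, 0.0471], [0.6542, -0.1494]] [ 0.53382299 -0.03783961] -95.70051582298396 [[-0.0017, 0.0013], [0.0004, 0.0007], [-0.0002, -0.0012], [0.0005, -0.0017], [0.001, 0.0008]]
lid [0.149 0.122 0.264]
lid [ 0.147 -0.126  0.264]
flap [-0.11   0.112  0.157]
flap [-0.109 -0.117  0.157]
tcp [ 0.51276212 -0.30067794  0.2306    ]
bowl [-0.204  0.098  0.05 ]
stop [-0.203 -0.015  0.035]
reag [0.216 0.094 0.11 ]
flask [ 0.222 -0.026  0.104]
beaker [0.055 0.19  0.09 ]
[array([0.52 , 0.124, 0.3  ]), array([ 0.504, -0.035,  0.06 ]), array([ 0.484, -0.234,  0.25 ])]
```

play_rows:
  steps:
    - [[0,0,-0.022,0.088],[0,0,-0.022,0.088],[0,0,-0.022,0.088],[0,0,-0.022,0.088],[0,0,-0.022,0.088]]
  gripper: 0
  squeeze: 40

```text
time: 0.52
ee_pos: [0.1838, -0.5182, 0.342]
tcp_rot: [-180.0, 0.0, -5.9]
wrist_force: [-0.6, -0.5, -0.2]
opening: 0.0255
grasp_force: 0.0
```

play_rows:
  steps:
    - [[0.028,-0.025,0,0],[0.028,-0.025,0,0],[0.028,-0.025,0,0],[0.028,-0.025,0,0],[0.028,-0.025,0,0]]

```text
time: 0.93
ee_pos: [0.3366, -0.4066, 0.341]
tcp_rot: [-180.0, 0.0, -5.7]
wrist_force: [0.9, -1.0, -0.3]
opening: -0.0
grasp_force: 0.0
```

play_rows:
  steps:
    - [[0.028,-0.025,0,0],[0.028,-0.025,0,0],[0.028,-0.025,0,0],[0.028,-0.025,0,0],[0.028,-0.025,0,0]]

```text
time: 1.35
ee_pos: [0.4885, -0.2959, 0.341]
tcp_rot: [-180.0, 0.0, -5.7]
wrist_force: [0.3, -1.8, -0.1]
opening: 0.0002
grasp_force: 0.0
```

play_rows:
  steps:
    - [[0,-0.03,0,0],[0,-0.03,0,0],[0,-0.03,0,0],[0,-0.03,0,0],[0,-0.03,0,0]]

```text
time: 1.77
ee_pos: [0.502, -0.1466, 0.3409]
tcp_rot: [-180.0, 0.0, -5.7]
wrist_force: [-0.4, -0.6, 1.0]
opening: -0.0001
grasp_force: 0.0
```

play_rows:
  steps:
    - [[0,-0.03,0,0],[0,-0.03,0,0],[0,-0.03,0,0],[0,-0.03,0,0],[0,-0.03,0,0]]

```text
time: 2.18
ee_pos: [0.5145, -0.0237, 0.3413]
tcp_rot: [-178.8, 0.0, -3.2]
wrist_force: [0.2, -0.4, 1.0]
opening: 0.0002
grasp_force: 0.0
```

play_rows:
  steps:
    - [[0,-0.03,0,0],[0,-0.03,0,0],[0,-0.03,0,0],[0,-0.03,0,0],[0,-0.03,0,0]]

```text
time: 2.6
ee_pos: [0.5172, 0.0489, 0.3482]
tcp_rot: [-175.5, 0.1, 3.0]
wrist_force: [0.9, -0.3, -0.6]
opening: 0.0003
grasp_force: 0.0
```

```bash
python3 - <<'E'
from workcell import bot
o=bot.get_obs();print(o['q'].round(1),o['qd'].round(1),o['ee_pos'],o['tcp_rot'])
E
```

```text
[  2.9   5.3  23.7 108.5   4.5 179.9] [15.6  2.9  5.7  2.9  7.8 -0. ] [0.51722485 0.04891901 0.34818877] [-1.75502894e+02  5.01769517e-02  2.99421414e+00]
```

play_rows:
  steps:
    - [[0,0,0,-0.12],[0,0,0,-0.12],[0,0,0,-0.12],[0,0,0,-0.12],[0,0,0,-0.12]]

```text
time: 3.02
ee_pos: [0.5172, 0.0485, 0.3483]
tcp_rot: [-176.3, -2.5, 37.6]
wrist_force: [0.0, -0.1, -0.0]
opening: 0.0001
grasp_force: 0.0
```

play_rows:
  steps:
    - [[0,0,0,-0.12],[0,0,0,-0.12],[0,0,0,-0.12],[0,0,0,-0.12],[0,0,0,0]]

```text
time: 3.43
ee_pos: [0.5172, 0.0484, 0.3483]
tcp_rot: [-177.9, -3.9, 65.1]
wrist_force: [0.8, -0.1, -0.3]
opening: 0.0002
grasp_force: 0.0
```

play_rows:
  steps:
    - [[0,0,0,-0.112],[0,0,0,-0.112],[0,0,0,-0.112],[0.02,0,0,0],[0.03,0,0,0]]

```text
time: 3.85
ee_pos: [0.5224, 0.0969, 0.3522]
tcp_rot: [-179.3, -4.4, 83.7]
wrist_force: [1.0, 0.4, -0.2]
opening: -0.0004
grasp_force: 0.0
```

play_rows:
  steps:
    - [[0.03,0,0,0],[0.02,0,0,0],[0,0,0.02,0],[0,0,0.04,0],[0,0,0.04,0]]

```text
time: 4.27
ee_pos: [0.5276, 0.1559, 0.2558]
tcp_rot: [-179.4, -4.5, 83.8]
wrist_force: [1.3, -0.4, 0.2]
opening: 0.0001
grasp_force: 0.0
```

```bash
cat >> h.py <<'E'
def st():
    from workcell import bot
    C,m,Q,c,y=case();o=bot.get_obs();A=R.from_euler('xyz',o['tcp_rot'],degrees=True)
    Q3=np.eye(3);Q3[:2,:2]=Q
    p=np.r_[Q.T@(o['ee_pos'][:2]-c),o['ee_pos'][2]];Rc=Q3.T@A.as_matrix()
    print('t',round(o['time'],2),'case p',p.round(4),'F',(Q3.T@o['wrist_force']).round(1),'q',o['q'].round(0),'yaw',o['tcp_rot'].round(1));return p,Rc
E
python3 -c "
from h import *
p,Rc=st();print(Rc.round(3))"
```

```text
t 4.27 case p [-0.1922 -0.0254  0.2558] F [0.3 1.4 0.2] q [ 14.   5.  12.  97.   4. 110.] yaw [-179.4   -4.5   83.8]
[[-0.997  0.007 -0.078]
 [ 0.008  1.    -0.01 ]
 [ 0.078 -0.01  -0.997]]
```

play_rows:
  steps:
    - [[-0.007,0,0.025,0],[-0.009,0,0.025,0],[-0.008,0,0.025,0],[-0.008,0,0.025,0],[-0.008,0,0.025,0]]

```text
time: 4.68
ee_pos: [0.5221, 0.1248, 0.1272]
tcp_rot: [-179.3, -4.4, 83.8]
wrist_force: [0.6, 0.2, -0.7]
opening: 0.0001
grasp_force: 0.0
```

play_rows:
  steps:
    - [[-0.01,0,0,0],[-0.01,0,0,0],[-0.01,0,0,0],[-0.01,0,0,0],[-0.01,0,0,0]]

```text
time: 5.1
ee_pos: [0.5181, 0.0744, 0.1265]
tcp_rot: [-179.4, -4.4, 84.0]
wrist_force: [-0.2, 0.9, 1.0]
opening: -0.0003
grasp_force: 0.8
```

```bash
python3 -c "
from h import *
from workcell import bot
p,Rc=st();cv2.imwrite('pics/s1.png',bot.camera('scene')['img'])"
```

```text
t 5.1 case p [-0.1102 -0.0268  0.1265] F [-0.9 -0.3  1. ] q [  6.   0.  -7.  83.   4. 102.] yaw [-179.4   -4.4   84. ]
```

View pics/s1.png

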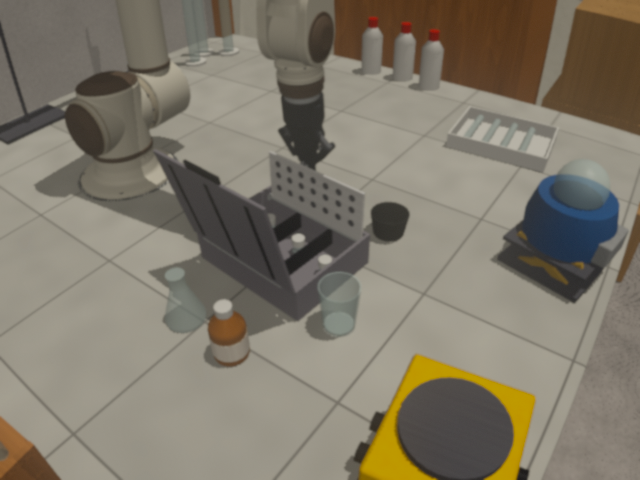

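The picture shows the closed fingertips at (310,160) behind the flap, which has come up to about vertical. Everything else is where it was. Next I push along the arc.

play_rows:
  steps:
    - [[-0.0074,0,-0.0006,0],[-0.0074,0,-0.0006,0],[-0.0074,0,-0.0006,0],[-0.0074,0,-0.0006,0],[-0.0074,0,-0.0006,0]]

```text
time: 5.57
ee_pos: [0.5131, 0.0376, 0.1245]
tcp_rot: [-179.2, -4.4, 84.0]
wrist_force: [0.2, 1.8, -1.3]
opening: -0.0001
grasp_force: 0.7
```

play_rows:
  steps:
    - [[-0.0082,0,0.0027,0],[-0.0082,0,0.0027,0],[-0.0073,0,0.0034,0],[-0.0073,0,0.0034,0],[-0.0062,0,0.0055,0]]

```text
time: 5.98
ee_pos: [0.5093, 0.0019, 0.1039]
tcp_rot: [-179.3, -4.4, 84.0]
wrist_force: [0.9, 0.5, 1.2]
opening: -0.0
grasp_force: 0.5
```

play_rows:
  steps:
    - [[-0.0062,0,0.0055,0],[-0.005,0,0.0066,0],[-0.005,0,0.0066,0],[-0.0036,0,0.0075,0],[-0.0036,0,0.0075,0]]

```text
time: 6.4
ee_pos: [0.5067, -0.0182, 0.068]
tcp_rot: [-179.3, -4.4, 84.0]
wrist_force: [0.8, 0.1, -0.1]
opening: -0.0001
grasp_force: 0.4
```

```bash
python3 -c "
from h import *
p,Rc=st()"
```

```text
t 6.4 case p [-0.0169 -0.0289  0.068 ] F [-0.1  0.7 -0.1] q [ -5.  -0. -14.  77.   4.  91.] yaw [-179.3   -4.4   84. ]
```

play_rows:
  steps:
    - [[-0.0005,0,0.003,0],[-0.0005,0,0.003,0],[-0.0005,0,0.003,0],[-0.0005,0,0.003,0],[0,0,0.0015,0]]

```text
time: 6.82
ee_pos: [0.5065, -0.0187, 0.0549]
tcp_rot: [-179.3, -4.4, 84.0]
wrist_force: [0.2, -0.4, 0.9]
opening: -0.0001
grasp_force: 0.3
```

play_rows:
  steps:
    - [[0,0,0.0005,0],[0,0,0.0005,0],[0,0,0.0005,0],[0,0,0,0],[0,0,0,0]]

```text
time: 7.23
ee_pos: [0.5066, -0.0187, 0.0544]
tcp_rot: [-179.3, -4.4, 84.0]
wrist_force: [-2.8, -0.6, 5.5]
opening: 0.0
grasp_force: 2.8
```

play_rows:
  steps:
    - [[0,0,-0.01,0],[0,0,-0.03,0],[0,0,-0.03,0],[0,0,-0.035,0],[0,0,-0.035,0]]

```text
time: 7.65
ee_pos: [0.5068, -0.0294, 0.1953]
tcp_rot: [-179.3, -4.4, 84.0]
wrist_force: [0.9, -0.3, 1.2]
opening: -0.0001
grasp_force: 0.0
```

play_rows:
  steps:
    - [[0,0,-0.03,0],[0,0,-0.03,0],[0,0,-0.03,0],[0,0,-0.03,0],[0,0,-0.03,0]]

```text
time: 8.07
ee_pos: [0.5075, -0.041, 0.3451]
tcp_rot: [-179.3, -4.4, 84.0]
wrist_force: [0.5, -0.4, -0.1]
opening: -0.0001
grasp_force: 0.0
```

```bash
python3 -c "
from h import *
from workcell import bot
p,Rc=st();cv2.imwrite('pics/s2.png',bot.camera('scene')['img'])"
```

```text
t 8.07 case p [ 0.0058 -0.0259  0.3451] F [ 0.3  0.5 -0.1] q [ -7.   4.  22. 109.   4.  89.] yaw [-179.3   -4.4   84. ]
```

View pics/s2.png

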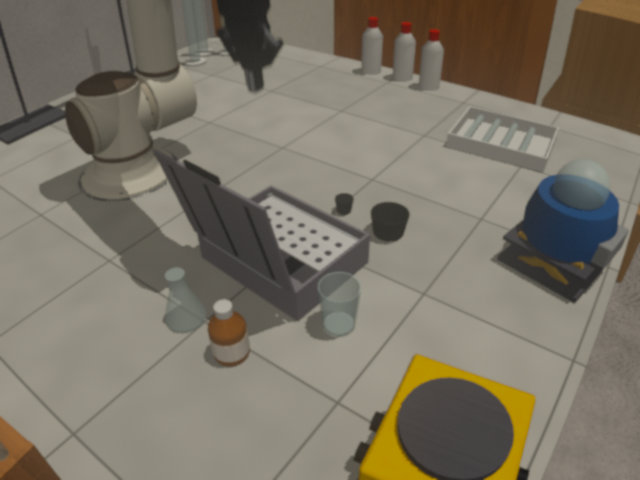

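The flap lies flat in the case (around (305,235)) and the other objects haven't moved. The stopper is visible at (344,203). Next I cross to the outside of the lid.

play_rows:
  steps:
    - [[-0.0228,0,-0.0018,0],[-0.0228,0,-0.0018,0],[-0.0228,0,-0.0018,0],[-0.0228,0,-0.0018,0],[-0.0228,0,-0.0018,0]]

```text
time: 8.53
ee_pos: [0.4958, -0.1557, 0.3438]
tcp_rot: [-179.3, -4.4, 84.0]
wrist_force: [0.6, -0.6, -0.1]
opening: -0.0001
grasp_force: 0.0
```

play_rows:
  steps:
    - [[-0.0235,0,-0.0018,0],[-0.0235,0,-0.0018,0],[-0.0235,0,-0.0018,0],[-0.0235,0,-0.0018,0],[-0.0235,0,-0.0018,0]]

```text
time: 8.95
ee_pos: [0.4836, -0.273, 0.3438]
tcp_rot: [-179.3, -4.4, 84.0]
wrist_force: [0.8, -0.4, 0.4]
opening: 0.0001
grasp_force: 0.0
```

play_rows:
  steps:
    - [[0,0,0.02,0],[0,0,0.02,0],[0,0,0.02,0],[0,0,0.02,0],[0,0,0.02,0]]

```text
time: 9.37
ee_pos: [0.4834, -0.2642, 0.243]
tcp_rot: [-179.3, -4.4, 84.0]
wrist_force: [1.0, -0.7, -0.0]
opening: 0.0001
grasp_force: 0.0
```

```bash
python3 -c "
from h import *
p,Rc=st();print(Rc.round(3))"
```

```text
t 9.37 case p [ 0.2303 -0.0277  0.243 ] F [ 0.6  1.1 -0. ] q [-31.   8.  14.  99.   4.  65.] yaw [-179.3   -4.4   84. ]
[[-0.997  0.004 -0.076]
 [ 0.005  1.    -0.012]
 [ 0.076 -0.012 -0.997]]
```

play_rows:
  steps:
    - [[0.0106,0,0.0004,0],[0.0106,0,0.0004,0],[0.0106,0,0.0004,0],[0.0106,0,0.0004,0],[0.0106,0,0.0004,0]]

```text
time: 9.78
ee_pos: [0.4895, -0.2103, 0.2471]
tcp_rot: [-179.4, -4.3, 84.1]
wrist_force: [-0.1, -0.1, 0.2]
opening: 0.0004
grasp_force: 0.0
```

play_rows:
  steps:
    - [[0.0106,0,0.0004,0],[0.0106,0,0.0004,0],[0.0106,0,0.0004,0],[0.0106,0,0.0004,0],[0.0106,0,0.0004,0]]

```text
time: 10.2
ee_pos: [0.4945, -0.1579, 0.2477]
tcp_rot: [-179.3, -4.4, 84.0]
wrist_force: [-0.5, -3.0, 1.3]
opening: -0.0001
grasp_force: 1.1
```

```bash
python3 -c "
from h import *
from workcell import bot
p,Rc=st();cv2.imwrite('pics/s3.png',bot.camera('scene')['img'])"
```

```text
t 10.2 case p [ 0.1234 -0.0272  0.2477] F [ 3.  -0.2  1.3] q [-20.   3.  10.  98.   4.  76.] yaw [-179.3   -4.4   84. ]
```

View pics/s3.png

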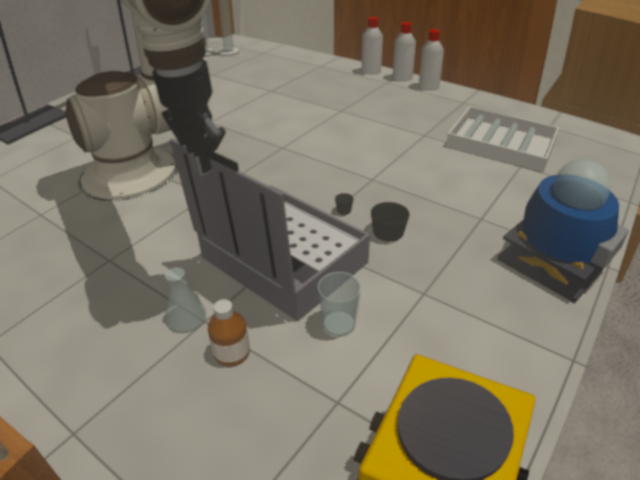

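The fingertips are at (203,160) on the lid's outer face, and the lid is about upright. I continue along the arc.

play_rows:
  steps:
    - [[0.0118,0,0.0005,0],[0.0118,0,0.0005,0],[0.0118,0,0.0005,0],[0.0115,0,0.0036,0],[0.0115,0,0.0036,0]]

```text
time: 10.67
ee_pos: [0.5006, -0.099, 0.2433]
tcp_rot: [-179.3, -4.4, 84.0]
wrist_force: [-0.9, -0.8, 2.4]
opening: 0.0
grasp_force: 0.9
```

play_rows:
  steps:
    - [[0.0115,0,0.0036,0],[0.0106,0,0.0058,0],[0.0106,0,0.0058,0],[0.0106,0,0.0058,0],[0.0091,0,0.0078,0]]

```text
time: 11.08
ee_pos: [0.5059, -0.0448, 0.2182]
tcp_rot: [-179.3, -4.4, 84.0]
wrist_force: [-0.5, -0.4, 1.8]
opening: -0.0001
grasp_force: 0.8
```

play_rows:
  steps:
    - [[0.0091,0,0.0078,0],[0.0091,0,0.0078,0],[0.0073,0,0.0096,0],[0.0073,0,0.0096,0],[0.0073,0,0.0096,0]]

```text
time: 11.5
ee_pos: [0.5098, -0.0021, 0.1763]
tcp_rot: [-179.3, -4.4, 84.0]
wrist_force: [-0.0, -1.5, 0.9]
opening: 0.0001
grasp_force: 0.6
```

```bash
python3 -c "
from h import *
p,Rc=st()"
```

```text
t 11.5 case p [-0.0331 -0.0275  0.1763] F [1.5 0.1 0.9] q [-3. -1. -2. 89.  4. 93.] yaw [-179.3   -4.4   84. ]
```

play_rows:
  steps:
    - [[0.0055,0,0.0107,0],[0.0055,0,0.0107,0],[0.0055,0,0.0107,0],[0.0031,0,0.0116,0],[0.0031,0,0.0116,0]]

```text
time: 11.92
ee_pos: [0.5118, 0.0243, 0.1228]
tcp_rot: [-179.3, -4.4, 84.0]
wrist_force: [0.3, 1.8, 0.9]
opening: -0.0003
grasp_force: 0.5
```

play_rows:
  steps:
    - [[0.0031,0,0.0112,0],[0.0008,0,0.01,0],[0.0008,0,0.008,0],[0.0008,0,0.006,0],[0.0008,0,0.005,0]]

```text
time: 12.33
ee_pos: [0.5121, 0.0331, 0.0836]
tcp_rot: [-179.2, -4.4, 84.0]
wrist_force: [-0.5, -0.3, 0.8]
opening: 0.0002
grasp_force: 0.4
```

play_rows:
  steps:
    - [[0,0,0.002,0],[0,0,0.0015,0],[0,0,0.0008,0],[0,0,0,0],[0,0,0,0]]

```text
time: 12.75
ee_pos: [0.5124, 0.0335, 0.0803]
tcp_rot: [-179.3, -4.4, 84.0]
wrist_force: [-0.0, 0.8, -1.0]
opening: -0.0001
grasp_force: 0.0
```

```bash
python3 -c "
from h import *
p,Rc=st()"
```

```text
t 12.75 case p [-0.0689 -0.0284  0.0803] F [-0.8 -0.1 -1. ] q [  1.  -0. -12.  78.   4.  97.] yaw [-179.3   -4.4   84. ]
```

play_rows:
  steps:
    - [[0,0,0.001,0],[0,0,0.001,0],[0,0,0.001,0],[0,0,0,0],[0,0,0,0]]

```text
time: 13.17
ee_pos: [0.5122, 0.0338, 0.077]
tcp_rot: [-179.3, -4.4, 84.0]
wrist_force: [0.4, -0.9, 0.3]
opening: -0.0003
grasp_force: 0.1
```

play_rows:
  steps:
    - [[0,0,0.0006,0],[0,0,0.0006,0],[0,0,0.0005,0],[0,0,0,0],[0,0,0,0]]

```text
time: 13.58
ee_pos: [0.5124, 0.0339, 0.0764]
tcp_rot: [-179.3, -4.4, 84.0]
wrist_force: [-2.5, -1.2, 9.0]
opening: 0.0001
grasp_force: 4.2
```

play_rows:
  steps:
    - [[0,0,-0.01,0],[0,0,-0.03,0],[0,0,-0.04,0],[0,0,-0.04,0],[0,0,-0.04,0]]

```text
time: 14.0
ee_pos: [0.5124, 0.0214, 0.2371]
tcp_rot: [-179.3, -4.4, 84.0]
wrist_force: [0.7, 0.6, 0.8]
opening: -0.0002
grasp_force: 0.0
```

play_rows:
  steps:
    - [[0,0,-0.03,0],[0,0,-0.03,0],[0,0,0,0],[0,0,0,0],[0,0,0,0]]

```text
time: 14.42
ee_pos: [0.5133, 0.0169, 0.2943]
tcp_rot: [-179.2, -4.4, 84.0]
wrist_force: [0.2, 0.4, -0.1]
opening: -0.0004
grasp_force: 0.0
```

```bash
python3 -c "
from h import *
from workcell import bot
p,Rc=st();cv2.imwrite('pics/s4.png',bot.camera('scene')['img'])
C,m,Q,c,y=case()
print(proj('scene',[np.r_[Q@v+c,.076] for v in m[:4]]).round().tolist())"
```

```text
t 14.42 case p [-0.0525 -0.0259  0.2943] F [-0.5  0.1 -0.1] q [ -1.   2.  14. 102.   4.  95.] yaw [-179.2   -4.4   84. ]
[[294.0, 290.0], [195.0, 226.0], [270.0, 182.0], [369.0, 232.0]]
```

View pics/s4.png

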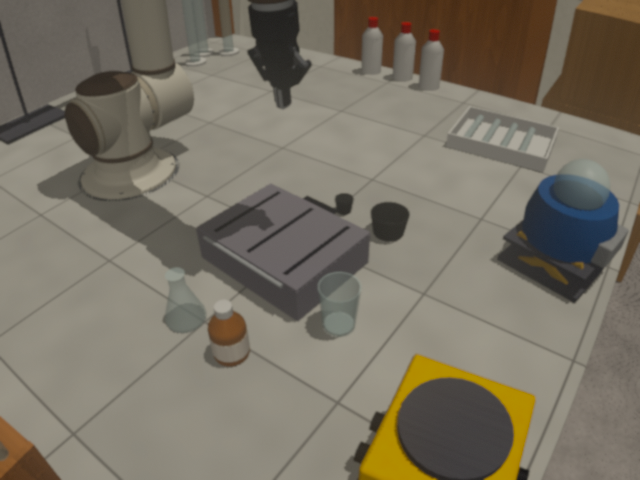

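The lid lies flat and flush on the rim (corners near (200,228), (274,187), (369,237)), the surrounding objects are in place, and the robot is clear of everything.

```bash
python3 -c "
from workcell import bot
print(bot.job_done())"
```

```text
the job is handed in; nothing more can be done
None
```

The flap was pushed flat first, then the lid was swung fully shut over it; nothing around the case was seen to move, and the job was handed in at about 14.5 s with the arm clear.

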